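Clamp the amber glass panel upright

ROBOT

A 6-joint arm with a two-finger parallel gripper is mounted at the origin on the work surface. World frame = base frame: x ahead of the robot, y to its left, z up, the work surface at z = 0. Lengths are in m, angles in degrees, forces in N, time in s.
With the tool pointing down it reaches from about 0.35 to 0.925 m from the base axis. Payload 6.4 kg.
Tool frame: the origin (TCP) lies midway between the tips of the shut fingers; the grasp point (between the pads) lies 19 mm behind it (pinch_z is the z of the grasp point in the tool frame, in m); z points along the fingers, y is the line along which they close (so a half turn about z gives the same grasp; the last joint's range is limited). The gripper opens to 94 mm and grips with 3 to 60 N. Pads are 16 mm wide; open, the fingers measure 119 mm over their backs; the gripper's body (75 mm by 177 mm) begins 78 mm behind the grasp point.
Start: joints at [63.421, 14.043, 89.255, -0, 76.702, -9.975], TCP at [0.186, 0.623, 0.205] pointing down, gripper open.
Joint ranges: [-179.41, 179.41], [-58.25, 129.5], [7.25, 145.43], [-54.29, 234.29], [11.92, 165.04], [-157.13, 157.13]. Speed limits (degrees/s): [147.25, 147.25, 180, 180, 180, 180].

INTERFACE

Orientations are given as a 3x3 rotation matrix whose columns are the frame's x, y, z axes.
In Python, from bench import sense, capture, close_job, pinch_z gives the robot as it stands.
- The arm moves only by the tool carry_out, never from a script. Its argument "rows" is a list of rows, each a list of 3 entries, a list of its own where there are three numbers: the shift along the tool's x, y, z in mm, then the turn, a rotation vector about the tool's x, y, z in units of 5 degrees (1.0 is 5 degrees), then the finger opening in mm, from 0 to 94. In form: [[[dx, dy, dz], [ax, ay, az], grip], ...]. A call has 1 to 10 rows; each row shifts and turns the commanded pose from where the row before left it, along the tool's axes as they then stand; what a row does not reach is not made up. A row lasts 1/12 s, in which the tool goes at most 41.7 mm and 7.16 degrees, less where a joint would pass 70% of its speed; a pose out of reach is approached as far as the arm can. A call with a gripper value outside its range is refused whole. The fingers move at their own pace and stop on an object; the grip force is fixed at half the most. Time passes only in rows, so rows that do not move let the fingers close. It gives the time, the measured TCP pose, the force, the opening and the grip force at its end, in the units of the state.
- sense(): the state, without advancing time (a new reading comes with each control period).
- capture(name): name is "scene" or "top"; returns a dict with "color" (384x512x3 uint8, blue, green, red), "fx", "fy", "cx", "cy" (pixels), "pose" (4x4, takes a point from camera to world coordinates). Camera axes: x right, y down, z forward; pixel columns grow to the right and rows downward; lengths in m; the calibration is good to about 2 mm. A picture is of the moment at which its call begins. There is no depth.
- close_job(): hands the job in; it is judged then, once.
The state is a dict: "clock": time; "q": joint angles; "joint_vel": joint speeds; "joint_efforts": joint torques, N m; "position": TCP position; "tcp_rot": TCP orientation; "ft_force": force on the tool from outside, world axes, zero at the start; "moment": the same for the moment, N m; "opening": finger opening in m; "gripper_force": force on a finger pad.
Only numpy, scipy, OpenCV 4.12 (cv2) and the standard library are available. Lean on these libraries where they do the work, as an engineer would, in place of code of your own. Each camera call takes 0.05 s, during which the arm holds its last target. There are 200 camera calls.

TASK

Take the amber stained-glass panel from the leaning rest and stand it upright on its short lower edge in the middle of the clamp stand's slot, setting it down rather than dropping it, and let it go. Then gently slide the stand's jaw by its red knob until it closes on the panel and holds it upright and flat against the fixed fence. Leave the green panel on the rest and do not disturb the flux bottle and the white cup.

Things in the scene. Friction and masses are not known exactly. Their poses are not given: they have to be found in the camera images.
- amber_panel: Amber stained-glass panel with copper edges, 60 wide x 100 tall x 6 thick mm, 0.11 kg. Origin: middle of its lower short edge (underside). z runs up the panel, y along its width, x through its thickness. Starts leaning about 0.35 rad on the rest, its top towards the rest's -x; the rest's back board supports its back face only up to 55 mm from the foot, the upper 45 mm stands free on both faces.
- green_panel: Same panel in green glass, leaning beside the amber one (centres 86 mm apart along the rest's y, which is which varies). Stays where it is.
- rest: Fixed wooden rest, 100 x 180 mm, base 12 mm thick, reaching from x = -65 to +35 mm about its origin. Origin on the table, below the line of the panels' feet; y along that line. Behind the feet (-x) is a 6 mm board leaning 0.35 rad, about 63 mm high above the table at its top edge; before them a lip 22 mm high.
- stand: Fixed wooden clamp stand, base 165 (x, from -95 to +70) x 120 (y) x 14 mm. Origin on the table. On it a fixed fence, 100 mm long along y, 16 mm thick, its top 44 mm above the table, and a wooden jaw of the same length and height on the -x side of the slot, sliding along the stand's x.
- slot (a point): Point on the slot's floor (14 mm above the table), at the middle of the fence's inner face. x points from the slot into the fence, y along the slot, z up. The slot lies at x < 0 and is 30 mm deep and 100 mm long, open at its ends.
- jaw (a joint): Travel of the jaw towards the fence, m: the slot is 22 mm wide at 0 and narrows by the joint's value (6 mm left at 0.016; end of travel 0.018). Starts between 0 and 0.008. It stays where it is left and takes about 2 N to slide.
- jaw_knob (a point): Centre of the jaw's red knob, an upright block 18 x 18 mm, 34 mm high, its top 74 mm above the table; below it a 12 mm stem on a flat tail whose top is 24 mm above the table. It moves with the jaw (axes as the stand's), 58 mm behind (-x of) the jaw's clamping face. Free on all sides.
- flux_bottle: White bottle with red cap, 34 mm across, 75 mm tall, between rest and stand; leave alone. Origin under its centre.
- jar: White cup, 56 mm across, 60 mm tall, between or beyond rest and stand; leave alone. Origin under its centre.
Not all that is in view belongs to the job. Leave any black or blue look-alike of the amber_panel alone.

How it is judged:
By the outcome, as a careful person would: the job done as asked, in the order asked, and still so for the second after the job is handed in, with the robot touching nothing.
It also fails if it takes over 54 s, if anything falls off the work surface, if the arm or the gripper's body presses on something with over 40 N, if the wrist force passes 120 N, or if a joint passes its speed limit or range.

## Working session

There is one attempt and no reset: what is moved stays moved. The work goes in short steps, Python scripts to look and compute and a tool call to move; the robot and the scene stay as the last step left them, time stands still between calls to the robot, and variables do not carry over. Pictures are saved under pics/ and viewed, at most 10 in all, crops included, and the job is handed in when it is done.

Besides the shell and the picture viewer there is one more tool, called after "Call:" by a JSON object that holds its "method" and its "body", one argument or row to a line. carry_out: Moves the arm, as the interface text tells. Its arguments: {"type":"object","properties":{"rows":{"type":"array"}},"required":["rows"]}

```bash
mkdir -p pics; ls
python3 - <<'E'
from bench import sense,capture,pinch_z
import cv2,numpy as np
np.set_printoptions(precision=4,suppress=True)
print(pinch_z,sense())
for n in("scene","top"):
    c=capture(n);cv2.imwrite(f"pics/{n}0.png",c["color"]);print(n,c["fx"],c["fy"],c["cx"],c["cy"]);print(c["pose"])
E
```

```text
pics
-0.0188 {'clock': 0.0, 'q': array([63.4206, 14.0837, 89.3225,  0.002 , 76.7029, -9.9769]), 'joint_vel': array([-0.0602, -0.0455,  0.1653, -0.0194,  0.0001, -0.0052]), 'joint_efforts': array([  0.0018, -41.5829, -31.4607,   0.0686,   0.0332,  -0.0001]), 'position': array([0.1855, 0.6224, 0.2044]), 'tcp_rot': array([[-0.9583,  0.2857, -0.0009],
       [ 0.2857,  0.9583, -0.0017],
       [ 0.0004, -0.0019, -1.    ]]), 'ft_force': array([-0.3974, -0.1656, -0.0774]), 'moment': array([ 0.0246, -0.0425,  0.0049]), 'gripper_force': 0.0, 'opening': 0.09393096744762233}
scene 413.68392630887786 413.68392630887786 247.82191480445002 198.08178600866816
[[ 0.5004  0.7084 -0.4977  0.8839]
 [ 0.8658 -0.4062  0.2923 -0.2864]
 [ 0.0049 -0.5771 -0.8166  0.8064]
 [ 0.      0.      0.      1.    ]]
top 488.3076862982497 488.3076862982497 256.8460909050074 197.9547461383533
[[ 0.012  -0.9882  0.1529  0.2448]
 [-0.9999 -0.0117  0.0028  0.0019]
 [-0.001  -0.1529 -0.9882  1.4456]
 [ 0.      0.      0.      1.    ]]
```

View pics/scene0.png

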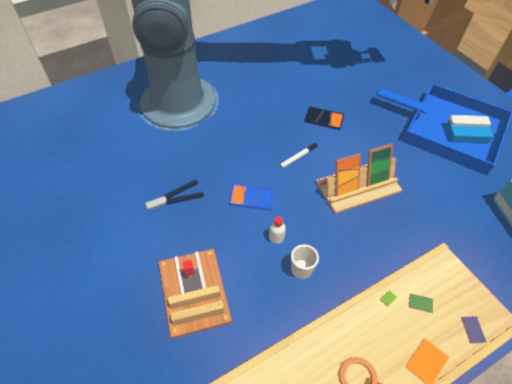

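View pics/top0.png

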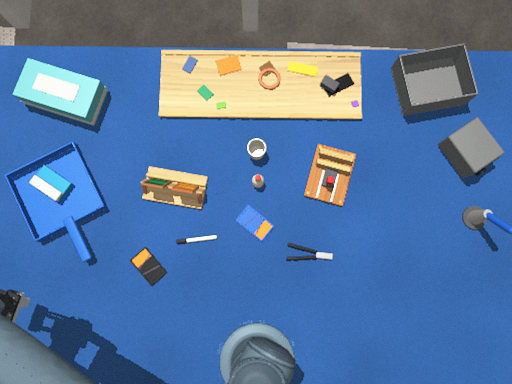

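The scene picture shows the amber panel at about (347,173) and the green one at (380,165) on the rest. The stand is at (195,292) with its red knob at (187,268), the bottle at (277,231) and the cup at (304,261).

Amber candidates in the scene picture:
- Leaning panel on the rest (347,173)
- Black/orange flat piece (325,118)
- Blue/orange flat piece (251,197)
- Orange scrap on the board (427,360)

Only the one at (347,173) leans on the rest beside the green panel. I'll confirm it with an enlarged crop.

Run:
```python
import cv2,numpy as np
s=cv2.imread("pics/scene0.png");t=cv2.imread("pics/top0.png")
def crop(im,x,y,w,h,k):
    c=cv2.resize(im[y:y+h,x:x+w],None,fx=k,fy=k,interpolation=cv2.INTER_CUBIC)
    for u in range(-(-x//10)*10,x+w,10):
        cv2.putText(c,str(u),(int((u-x+.5)*k)-8,8),0,.3,(255,255,255),1);cv2.line(c,(int((u-x+.5)*k),10),(int((u-x+.5)*k),14),(255,255,255),1)
    for v in range(-(-y//10)*10,y+h,10):
        cv2.putText(c,str(v)+"-",(0,int((v-y+.5)*k)+3),0,.3,(255,255,255),1)
    return c
a=crop(s,312,140,100,75,4);b=crop(s,150,240,100,75,4)
c=crop(t,125,150,100,75,4);d=crop(t,290,137,100,75,4)
cv2.imwrite("pics/crop1.png",np.vstack([np.hstack([a,b]),np.hstack([c,d])]))
```

```text
(no output)
```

View pics/crop1.png

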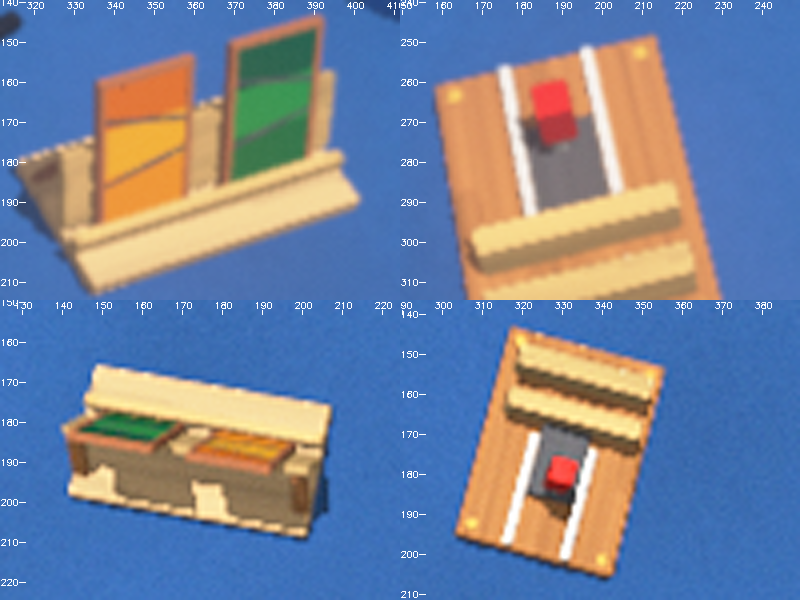

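The crop confirms it: the amber panel leans on the rest at (347,173), on the rest's -y side. Next I'll fit poses of the rest and stand to corners in both views and check the overlay.

```bash
cat > h.py <<'E'
import cv2,numpy as np
from scipy.optimize import least_squares
from scipy.spatial.transform import Rotation as R
np.set_printoptions(precision=4,suppress=True)
CAM={"scene":(413.684,247.822,198.082,np.array([[.5004,.7084,-.4977,.8839],[.8658,-.4062,.2923,-.2864],[.0049,-.5771,-.8166,.8064]])),
"top":(488.308,256.846,197.955,np.array([[.012,-.9882,.1529,.2448],[-.9999,-.0117,.0028,.0019],[-.001,-.1529,-.9882,1.4456]]))}
def proj(n,P):
    f,cx,cy,T=CAM[n];p=(np.atleast_2d(P)-T[:,3])@T[:,:3]
    return np.c_[f*p[:,0]/p[:,2]+cx,f*p[:,1]/p[:,2]+cy]
def W(pose,P):  # pose x,y,yaw ; P local m
    P=np.atleast_2d(P)/1000.;return P@R.from_euler('z',pose[2]).as_matrix().T+[pose[0],pose[1],0]
def fit(obs,x0):
    f=lambda p:np.concatenate([(proj(n,W(p,P))-uv).ravel() for n,P,uv in obs])
    r=least_squares(f,x0,loss='soft_l1');return r.x,f(r.x).reshape(-1,2)
def pan(y,x,z,yy): # panel-local -> rest
    c,s=np.cos(.35),np.sin(.35);return [x*c-z*s,y+yy,13+x*s+z*c]
def crop(im,x,y,w,h,k):
    c=cv2.resize(im[y:y+h,x:x+w],None,fx=k,fy=k,interpolation=cv2.INTER_CUBIC)
    for u in range(-(-x//10)*10,x+w,10): cv2.putText(c,str(u),(int((u-x+.5)*k)-8,8),0,.3,(255,255,255),1)
    for v in range(-(-y//10)*10,y+h,10): cv2.putText(c,str(v)+"-",(0,int((v-y+.5)*k)+3),0,.3,(255,255,255),1)
    return c
E
python3 - <<'E'
from h import *
T,S="top","scene"
rest=[(T,[-65,90,12],(141.5,198)),(T,[-65,-90,12],(201,208)),(T,[35,90,12],(148.5,166)),(T,[35,-90,12],(206.5,176)),
(T,pan(-43,-3,100,30),(171.5,189.5)),(T,pan(-43,-3,100,-30),(193.3,192)),(T,pan(43,-3,100,30),(143.3,185)),
(S,pan(-43,3,100,-30),(336,160)),(S,pan(-43,3,100,30),(359,153.5)),(S,pan(43,3,100,-30),(368.5,150)),(S,pan(43,3,100,30),(391,143.5))]
p,r=fit(rest,[.5,.2,-.15]);print(p);print(r)
st=[(T,[70,60,14],(317.5,143.5)),(T,[70,-60,14],(355.2,153.5)),(T,[-95,60,14],(303.7,195.8)),(T,[-95,-60,14],(342,206)),
(S,[-95,-60,14],(158.3,261.3)),(S,[-95,60,14],(213.3,248.3))]
q,r2=fit(st,[.4,-.2,-.25]);print(q);print(r2)
t=cv2.imread("pics/top0.png");s=cv2.imread("pics/scene0.png")
a=crop(t,297,138,65,72,6);b=crop(s,152,243,82,100,5)
for f in(10,20,30,40):
  for n,im,x,y,k in((T,a,297,138,6),(S,b,152,243,5)):
    e=proj(n,W(q,[[f,50,44],[f,-50,44]]));print(f,n,e.ravel())
cv2.imwrite("pics/c2.png",np.hstack([a[:432],np.vstack([b,])[:432]]))
E
```

```text
[ 0.5105  0.2492 -0.1502]
[[ 0.2099  0.9041]
 [ 0.3321  0.6022]
 [-0.2237  0.3984]
 [ 0.804  -0.1063]
 [ 0.5816  0.4381]
 [-0.0195  1.3706]
 [-1.52    0.0318]
 [-0.3632  1.2234]
 [ 0.3483  0.3193]
 [ 0.92    0.6744]
 [ 1.2087  0.0584]]
[ 0.5534 -0.2145 -0.2544]
[[-0.3543 -0.4856]
 [ 0.626  -0.298 ]
 [-0.176  -0.7189]
 [ 0.8082 -0.3818]
 [-0.2791 -0.8881]
 [ 0.0928 -1.1231]]
10 top [316.677  160.3137 349.7667 169.0791]
10 scene [219.2397 286.7729 168.4961 299.7147]
20 top [317.5106 157.1116 350.5686 165.8588]
20 scene [220.4115 291.4339 169.3343 304.5599]
30 top [318.3425 153.9161 351.369  162.645 ]
30 scene [221.5997 296.1597 170.1844 309.4738]
40 top [319.1726 150.7271 352.1676 159.4379]
40 scene [222.8044 300.9517 171.0467 314.4578]
```

View pics/c2.png

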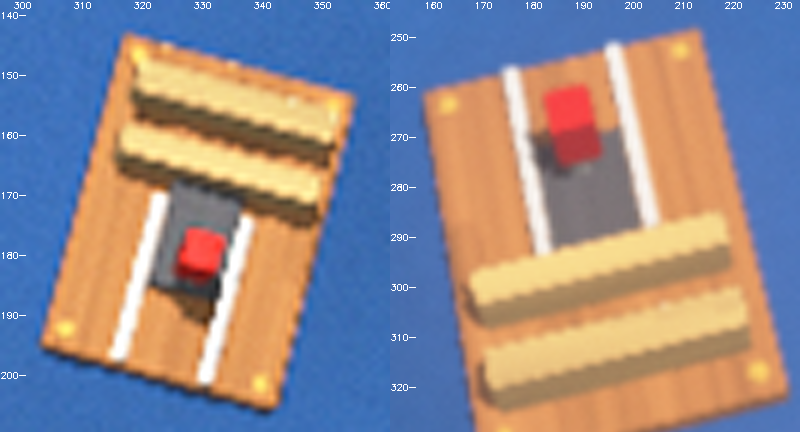

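The stand's fence (z 44) inner edge runs (318.5,153)–(352,161) in the top view, the jaw's clamping edge (317,157.5)–(350,166), and the knob top is near (330,178). Next is a joint fit with fence and jaw positions and small camera offsets.

```bash
cat >> h.py <<'E'
def pose_T(): 
    import json;return json.load(open("fit.json"))
def plan(tp,tR,N):
    """constant tool-frame row repeated N times from the present pose to target"""
    from bench import sense
    s=sense();p,R0=s["position"],R.from_matrix(s["tcp_rot"])
    rv=(R0.inv()*R.from_matrix(tR)).as_rotvec()/N
    M=sum((R0*R.from_rotvec(rv*k)).as_matrix() for k in range(N))
    d=np.linalg.solve(M,np.array(tp)-p)
    print("row mm",d*1e3,"turn",np.degrees(rv)/5,"|mm|",np.linalg.norm(d)*1e3,"x",N)
E
python3 - <<'E'
from h import *
import json
T,S="top","scene"
rest=[(T,[-65,90,12],(141.5,198)),(T,[-65,-90,12],(201,208)),(T,[35,90,12],(148.5,166)),(T,[35,-90,12],(206.5,176)),
(T,pan(-43,-3,100,30),(171.5,189.5)),(T,pan(-43,-3,100,-30),(193.3,192)),(T,pan(43,-3,100,30),(143.3,185)),
(S,pan(-43,3,100,-30),(336,160)),(S,pan(-43,3,100,30),(359,153.5)),(S,pan(43,3,100,-30),(368.5,150)),(S,pan(43,3,100,30),(391,143.5))]
st=[(T,[70,60,14],(317.5,143.5)),(T,[70,-60,14],(355.2,153.5)),(T,[-95,60,14],(303.7,195.8)),(T,[-95,-60,14],(342,206)),
(S,[-95,-60,14],(158.3,261.3)),(S,[-95,60,14],(213.3,248.3)),(S,[70,60,14],(230.5,321.5))]
F=[(T,50,(318.5,153)),(T,-50,(352,161.2)),(S,-50,(170.5,312.5)),(S,50,(221.9,300))]
J=[(T,50,(317.3,157.5)),(T,-50,(349.8,166.2)),(S,-50,(169.1,304.1)),(S,50,(218.5,290.5))]
K=[(T,(330.3,178.3)),]
def res(v):
    off={T:v[8:11],S:v[11:14]};o=[]
    P=lambda n,w,uv:o.append((proj(n,w+off[n])-uv).ravel())
    for n,p,uv in rest:P(n,W(v[:3],p),uv)
    for n,p,uv in st:P(n,W(v[3:6],p),uv)
    for n,y,uv in F:P(n,W(v[3:6],[v[6]*1e3,y,44]),uv)
    for n,y,uv in J:P(n,W(v[3:6],[v[7]*1e3,y,44]),uv)
    for n,uv in K:P(n,W(v[3:6],[v[7]*1e3-58,0,74]),uv)
    return np.concatenate(o+[v[8:]/.002])
r=least_squares(res,[.51,.25,-.15,.553,-.214,-.25,.034,.018]+[0]*6,loss='soft_l1',x_scale=.01)
v=r.x;print(v);print(res(v)[:-6].reshape(-1,2))
json.dump(list(v),open("fit.json","w"))
a=W(v[:3],[pan(-43,0,0,0),pan(-43,0,82,0),pan(-43,0,63,0)]);print("amber foot,grasp,tip",a)
print("slot",W(v[3:6],[v[6]*1e3,0,14]),"jaw face",W(v[3:6],[v[7]*1e3,0,14]),"gap",v[6]-v[7])
E
```

```text
[ 0.5107  0.2491 -0.1495  0.554  -0.2151 -0.2619  0.0352  0.0177  0.0001
  0.0008 -0.0007 -0.0001 -0.0008  0.0001]
[[ 0.0623  0.8564]
 [ 0.1618  0.5059]
 [-0.397   0.3635]
 [ 0.6083 -0.1887]
 [ 0.4056  0.3645]
 [-0.2044  1.2796]
 [-1.6836 -0.0171]
 [-0.6549  1.3926]
 [ 0.0611  0.4691]
 [ 0.6342  0.816 ]
 [ 0.9253  0.182 ]
 [-0.234  -0.7753]
 [ 0.6532 -0.3141]
 [-0.4485 -1.154 ]
 [ 0.4367 -0.5349]
 [-0.4802 -0.6734]
 [ 0.0104 -0.5629]
 [ 0.912  -0.9011]
 [ 0.3035 -1.0406]
 [-0.2668 -0.2871]
 [-0.5971 -0.0131]
 [-0.2636 -0.5846]
 [ 0.0104  0.0178]
 [ 0.4946  0.3037]
 [-0.6075 -0.2337]
 [ 1.1292  0.6168]
 [ 0.0852  0.4092]]
amber foot,grasp,tip [[0.5043 0.2066 0.013 ]
 [0.4764 0.2108 0.09  ]
 [0.4829 0.2098 0.0722]]
slot [[ 0.588  -0.2242  0.014 ]] jaw face [[ 0.5712 -0.2197  0.014 ]] gap 0.01744768217428806
```

```bash
cat >> h.py <<'E'
v=pose_T() if __import__('os').path.exists("fit.json") else None
def grasp_R():
    Ry=R.from_euler('z',v[2]).as_matrix();c,s=np.cos(.35),np.sin(.35)
    y=Ry@[c,0,s];z=Ry@[s,0,-c];return np.c_[np.cross(y,z),y,z]
def stand_R():
    Ry=R.from_euler('z',v[5]).as_matrix();y=Ry@[1,0,0];z=np.array([0,0,-1.]);return np.c_[np.cross(y,z),y,z]
E
python3 - <<'E'
from h import *
G=grasp_R();tip=W(v[:3],pan(-43,0,63,0))[0]
print(tip,G)
plan(tip-G[:,2]*.09,G,20)
E
```

```text
[0.4829 0.2098 0.0722] [[ 0.149   0.9289  0.3391]
 [ 0.9888 -0.1399 -0.0511]
 [ 0.      0.3429 -0.9394]]
row mm [-26.2983  -1.1664   3.4024] turn [-0.1659 -0.1428  0.8107] |mm| 26.54307708423358 x 20
```

Call:
{"method": "carry_out", "body": {
  "rows": [
    [[-26.3,-1.2,3.4],[-0.166,-0.143,0.811],44],
    [[-26.3,-1.2,3.4],[-0.166,-0.143,0.811],44],
    [[-26.3,-1.2,3.4],[-0.166,-0.143,0.811],44],
    [[-26.3,-1.2,3.4],[-0.166,-0.143,0.811],44],
    [[-26.3,-1.2,3.4],[-0.166,-0.143,0.811],44],
    [[-26.3,-1.2,3.4],[-0.166,-0.143,0.811],44],
    [[-26.3,-1.2,3.4],[-0.166,-0.143,0.811],44],
    [[-26.3,-1.2,3.4],[-0.166,-0.143,0.811],44],
    [[-26.3,-1.2,3.4],[-0.166,-0.143,0.811],44],
    [[-26.3,-1.2,3.4],[-0.166,-0.143,0.811],44]
  ]
}}

```text
clock: 0.93
position: [0.3932, 0.4655, 0.1805]
tcp_rot: [[-0.532, 0.827, 0.182], [0.844, 0.534, 0.039], [-0.065, 0.175, -0.982]]
ft_force: [1.0, 0.1, 0.8]
opening: 0.0443
gripper_force: 0.0
```

Call:
{"method": "carry_out", "body": {
  "rows": [
    [[-26.3,-1.2,3.4],[-0.166,-0.143,0.811],44],
    [[-26.3,-1.2,3.4],[-0.166,-0.143,0.811],44],
    [[-26.3,-1.2,3.4],[-0.166,-0.143,0.811],44],
    [[-26.3,-1.2,3.4],[-0.166,-0.143,0.811],44],
    [[-26.3,-1.2,3.4],[-0.166,-0.143,0.811],44],
    [[-26.3,-1.2,3.4],[-0.166,-0.143,0.811],44],
    [[-26.3,-1.2,3.4],[-0.166,-0.143,0.811],44],
    [[-26.3,-1.2,3.4],[-0.166,-0.143,0.811],44],
    [[-26.3,-1.2,3.4],[-0.166,-0.143,0.811],44],
    [[-26.3,-1.2,3.4],[-0.166,-0.143,0.811],44]
  ]
}}

```text
clock: 1.77
position: [0.4518, 0.2132, 0.1568]
tcp_rot: [[0.153, 0.928, 0.34], [0.988, -0.144, -0.051], [0.002, 0.344, -0.939]]
ft_force: [-0.1, -0.8, 0.3]
opening: 0.0441
gripper_force: 0.0
```

Call:
{"method": "carry_out", "body": {
  "rows": [
    [[0,0,0],[0,0,0],44],
    [[0,0,0],[0,0,0],44],
    [[0,0,0],[0,0,0],44]
  ]
}}

```text
clock: 2.02
position: [0.4522, 0.215, 0.1575]
tcp_rot: [[0.149, 0.928, 0.34], [0.989, -0.14, -0.049], [0.002, 0.344, -0.939]]
ft_force: [-0.6, -0.1, -0.3]
opening: 0.0442
gripper_force: 0.0
```

Run:
```python
from h import *
G=grasp_R();tip=W(v[:3],pan(-43,0,63,0))[0]
plan(tip-G[:,2]*.04,G,4)
from bench import capture
s=capture("scene")["color"];t=capture("top")["color"]
cv2.imwrite("pics/a1.png",np.hstack([crop(s,290,90,100,110,4),crop(t,140,130,100,110,4)]))
```

```text
row mm [-0.1472 -0.0198 12.6959] turn [ 0.0029 -0.0052 -0.001 ] |mm| 12.696726456424207 x 4
```

View pics/a1.png

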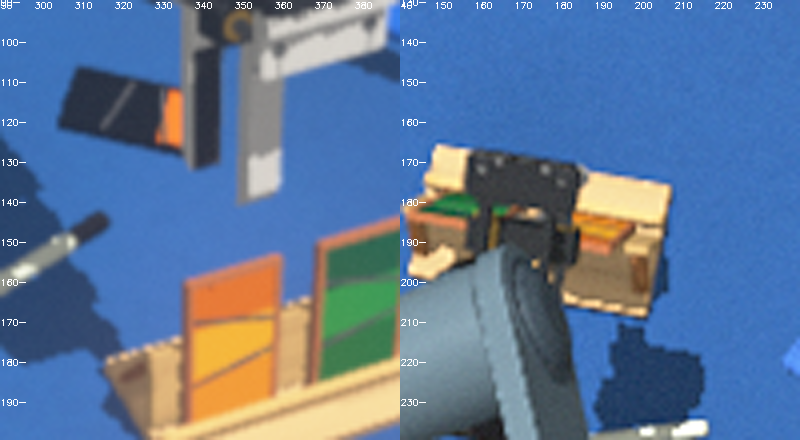

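The fingers at scene (338,132) and (352,138) straddle the amber panel's line, whose top edge runs (336,160)–(359,154). I'm descending.

Call:
{"method": "carry_out", "body": {
  "rows": [
    [[0,0,13],[0,0,0],44],
    [[0,0,13],[0,0,0],44],
    [[0,0,13],[0,0,0],44],
    [[0,0,13],[0,0,0],44],
    [[0,0,10],[0,0,0],44],
    [[0,0,10],[0,0,0],44],
    [[0,0,10],[0,0,0],44],
    [[0,0,8],[0,0,0],44],
    [[0,0,0],[0,0,0],44],
    [[0,0,0],[0,0,0],44]
  ]
}}

```text
clock: 2.95
position: [0.4826, 0.2101, 0.0724]
tcp_rot: [[0.149, 0.929, 0.339], [0.989, -0.141, -0.05], [0.001, 0.343, -0.939]]
ft_force: [2.0, 0.3, -0.4]
opening: 0.0436
gripper_force: 0.0
```

Run:
```python
from h import *
G=grasp_R();tip=W(v[:3],pan(-43,0,63,0))[0]
plan(tip,G,1)
from bench import capture,sense
p=sense()["position"];Rr=sense()["tcp_rot"]
print("tip px",proj("scene",p),proj("top",p),"tips +-22", proj("scene",[p+Rr[:,1]*.022,p-Rr[:,1]*.022]))
s=capture("scene")["color"];t=capture("top")["color"]
cv2.imwrite("pics/a2.png",np.hstack([crop(s,315,115,70,90,6)[:,:420],crop(t,150,150,60,90,6)]))
```

```text
row mm [-0.189   0.2608  0.2787] turn [ 0.001  -0.0113 -0.01  ] |mm| 0.4259346763896709 x 1
tip px [[346.5765 170.7729]] [[185.417  188.3419]] tips +-22 [[351.7949 175.3424]
 [341.5451 166.3672]]
```

View pics/a2.png

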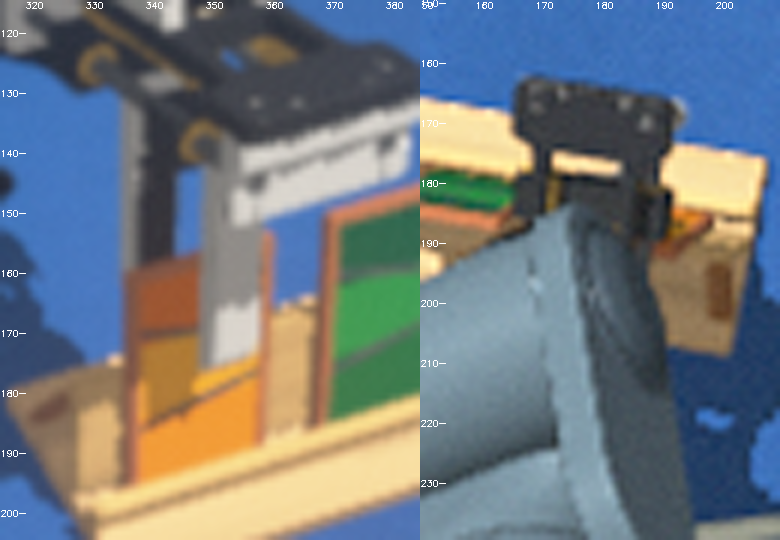

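The front finger tip at (352,174) lies centrally in front of the amber panel and the back finger is behind it. I'm closing the gripper.

Call:
{"method": "carry_out", "body": {
  "rows": [
    [[0,0,0],[0,0,0],14],
    [[0,0,0],[0,0,0],14],
    [[0,0,0],[0,0,0],14],
    [[0,0,0],[0,0,0],14],
    [[0,0,0],[0,0,0],14]
  ]
}}

```text
clock: 3.47
position: [0.4827, 0.2101, 0.073]
tcp_rot: [[0.149, 0.928, 0.34], [0.989, -0.141, -0.05], [0.002, 0.344, -0.939]]
ft_force: [0.7, -0.3, -0.2]
opening: 0.0154
gripper_force: 0.0
```

Call:
{"method": "carry_out", "body": {
  "rows": [
    [[0,0,0],[0,0,0],0],
    [[0,0,0],[0,0,0],0],
    [[0,0,0],[0,0,0],0],
    [[0,0,0],[0,0,0],0],
    [[0,0,0],[0,0,0],0],
    [[0,0,0],[0,0,0],0]
  ]
}}

```text
clock: 3.97
position: [0.4841, 0.2102, 0.0737]
tcp_rot: [[0.149, 0.927, 0.343], [0.989, -0.141, -0.049], [0.003, 0.347, -0.938]]
ft_force: [4.5, -1.3, -0.2]
opening: 0.0057
gripper_force: 30.0
```

Call:
{"method": "carry_out", "body": {
  "rows": [
    [[0,0,-5],[0,0,0],0],
    [[0,0,-10],[0,0,0],0],
    [[0,0,-15],[0,0,0],0],
    [[0,0,-20],[0,0,0],0],
    [[0,0,-20],[0,0,0],0],
    [[0,0,-20],[0,0,0],0],
    [[0,0,-20],[0,0,0],0],
    [[0,0,-20],[0,0,0],0],
    [[0,0,-15],[0,0,0],0],
    [[0,0,0],[0,0,0],0]
  ]
}}

```text
clock: 4.8
position: [0.4337, 0.2181, 0.2117]
tcp_rot: [[0.149, 0.927, 0.344], [0.989, -0.141, -0.048], [0.004, 0.347, -0.938]]
ft_force: [0.5, 0.4, -0.9]
opening: 0.0058
gripper_force: 30.0
```

Run:
```python
from h import *
S=stand_R();q=np.array(v[3:6])
mid=W(q,[(v[6]+v[7])*500,0,14])[0]
print("slot mid",mid, "target tip place",mid+[0,0,.063]);plan(mid+[0,0,.063+.1],S,20)
from bench import capture
s=capture("scene")["color"];cv2.imwrite("pics/b1.png",crop(s,280,60,130,150,4))
```

```text
slot mid [ 0.5796 -0.2219  0.014 ] target tip place [ 0.5796 -0.2219  0.077 ]
row mm [-20.1044  11.1401   3.7621] turn [ 0.2027 -0.0136  0.0635] |mm| 23.29035508435562 x 20
```

View pics/b1.png

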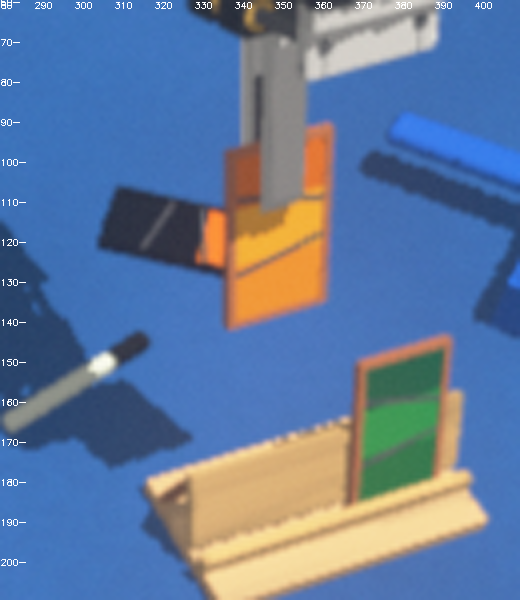

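The amber panel hangs cleanly in the fingers, corners (336,97), (362,91), (361,135) and (336,142). The green panel still stands on the rest. I'm carrying the amber one over the slot.

Call:
{"method": "carry_out", "body": {
  "rows": [
    [[-20.1,11.1,3.8],[0.203,-0.014,0.064],0],
    [[-20.1,11.1,3.8],[0.203,-0.014,0.064],0],
    [[-20.1,11.1,3.8],[0.203,-0.014,0.064],0],
    [[-20.1,11.1,3.8],[0.203,-0.014,0.064],0],
    [[-20.1,11.1,3.8],[0.203,-0.014,0.064],0],
    [[-20.1,11.1,3.8],[0.203,-0.014,0.064],0],
    [[-20.1,11.1,3.8],[0.203,-0.014,0.064],0],
    [[-20.1,11.1,3.8],[0.203,-0.014,0.064],0],
    [[-20.1,11.1,3.8],[0.203,-0.014,0.064],0],
    [[-20.1,11.1,3.8],[0.203,-0.014,0.064],0]
  ]
}}

```text
clock: 5.68
position: [0.5126, -0.0021, 0.1989]
tcp_rot: [[0.206, 0.964, 0.165], [0.978, -0.204, -0.03], [0.005, 0.168, -0.986]]
ft_force: [1.1, 0.2, -0.8]
opening: 0.006
gripper_force: 30.0
```

Call:
{"method": "carry_out", "body": {
  "rows": [
    [[-20.1,11.1,3.8],[0.203,-0.014,0.064],0],
    [[-20.1,11.1,3.8],[0.203,-0.014,0.064],0],
    [[-20.1,11.1,3.8],[0.203,-0.014,0.064],0],
    [[-20.1,11.1,3.8],[0.203,-0.014,0.064],0],
    [[-20.1,11.1,3.8],[0.203,-0.014,0.064],0],
    [[-20.1,11.1,3.8],[0.203,-0.014,0.064],0],
    [[-20.1,11.1,3.8],[0.203,-0.014,0.064],0],
    [[-20.1,11.1,3.8],[0.203,-0.014,0.064],0],
    [[-20.1,11.1,3.8],[0.203,-0.014,0.064],0],
    [[-20.1,11.1,3.8],[0.203,-0.014,0.064],0]
  ]
}}

```text
clock: 6.52
position: [0.5771, -0.2235, 0.1706]
tcp_rot: [[0.261, 0.965, -0.009], [0.965, -0.261, 0.0], [-0.002, -0.009, -1.0]]
ft_force: [-0.3, 0.6, -0.9]
opening: 0.0056
gripper_force: 30.0
```

Call:
{"method": "carry_out", "body": {
  "rows": [
    [[0,0,0],[0,0,0],0],
    [[0,0,0],[0,0,0],0],
    [[0,0,0],[0,0,0],0]
  ]
}}

```text
clock: 6.77
position: [0.5771, -0.2219, 0.1718]
tcp_rot: [[0.261, 0.965, -0.007], [0.965, -0.261, -0.0], [-0.002, -0.007, -1.0]]
ft_force: [-0.0, 0.2, -1.5]
opening: 0.0059
gripper_force: 30.0
```

Run:
```python
from h import *
S=stand_R();mid=W(v[3:6],[(v[6]+v[7])*500,0,14])[0]
plan(mid+[0,0,.063+.06],S,4)
from bench import capture,sense
s=capture("scene")["color"];t=capture("top")["color"]
cv2.imwrite("pics/c1s.png",s);cv2.imwrite("pics/c1t.png",t)
cv2.imwrite("pics/c1.png",np.hstack([crop(s,145,195,95,140,4),crop(t,290,125,100,140,4)]))
print(sense()["tcp_rot"])
```

```text
row mm [0.1677 0.6445 8.7056] turn [-0.0187  0.0056 -0.0049] |mm| 8.73103839545946 x 4
[[ 0.2597  0.9657 -0.0054]
 [ 0.9657 -0.2597 -0.0012]
 [-0.0026 -0.0049 -1.    ]]
```

View pics/c1.png

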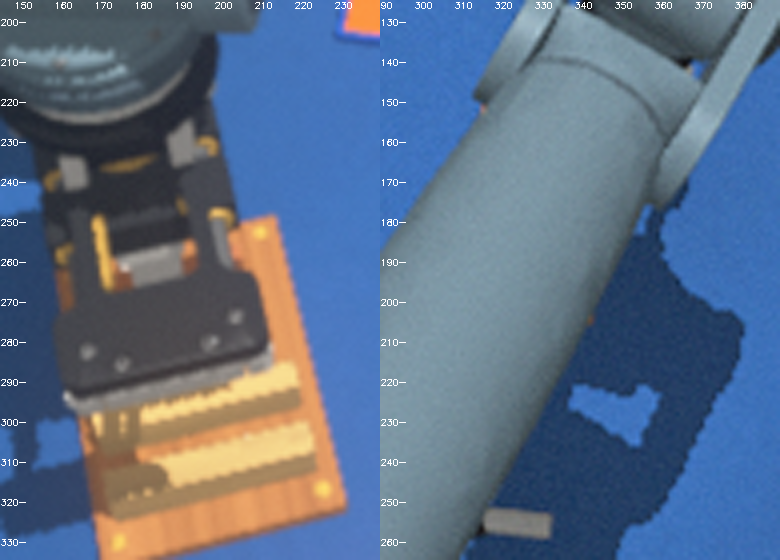

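Over the stand the hand hides the panel in both views. I'll take the panel-in-hand offset from the earlier view, b1.

Run:
```python
from h import *
p=np.array([.4337,.2181,.2117]);Rt=np.array([[.149,.927,.344],[.989,-.141,-.048],[.004,.347,-.938]])
obs=np.array([(336.5,142),(360.8,135.3),(336.5,97),(362.5,90.8)])
L=np.array([(-30,0),(30,0),(-30,100),(30,100)])/1e3 # width(tool x), height
def f(q,off=0):
    c,s=np.cos(q[2]),np.sin(q[2]);y=L[:,0]*c-L[:,1]*s+q[0];z=q[1]-(L[:,0]*s+L[:,1]*c)
    P=p+np.c_[y,0*y+.003,z]@Rt.T
    return (proj("scene",P)-obs).ravel()
r=least_squares(f,[0,.063,0]);print("dx mm, tip->bottom mm, rot deg",r.x[0]*1e3,r.x[1]*1e3,np.degrees(r.x[2]));print(f(r.x).reshape(-1,2))
```

```text
dx mm, tip->bottom mm, rot deg -0.7764198948641516 62.51009217723258 -0.789920045152294
[[-0.3561 -0.0352]
 [-0.1648 -0.4584]
 [ 0.155   0.5763]
 [ 0.3234 -0.1403]]
```

Call:
{"method": "carry_out", "body": {
  "rows": [
    [[0.2,0.7,9],[-0.02,0,0],0],
    [[0.2,0.7,9],[-0.02,0,0],0],
    [[0.2,0.7,9],[-0.02,0,0],0],
    [[0.2,0.7,9],[-0.02,0,0],0],
    [[0,0,8],[0,0,0],0],
    [[0,0,8],[0,0,0],0],
    [[0,0,6],[0,0,0],0],
    [[0,0,0],[0,0,0],0],
    [[0,0,0],[0,0,0],0]
  ]
}}

```text
clock: 7.62
position: [0.5807, -0.2228, 0.1151]
tcp_rot: [[0.261, 0.965, 0.002], [0.965, -0.261, -0.004], [-0.003, 0.003, -1.0]]
ft_force: [0.5, -0.2, -0.4]
opening: 0.0061
gripper_force: 30.0
```

Run:
```python
from h import *
S=stand_R();mid=W(v[3:6],[(v[6]+v[7])*500,0,14])[0]
plan(mid+[0,0,.0625+.004],S,1)
from bench import capture,sense
cv2.imwrite("pics/d1.png",crop(capture("scene")["color"],145,225,100,110,5))
print(sense()["tcp_rot"])
```

```text
row mm [ 0.6809 -1.3228 34.5713] turn [ 0.0286  0.0342 -0.0201] |mm| 34.60326544395473 x 1
[[ 0.2606  0.9654  0.0026]
 [ 0.9654 -0.2606 -0.0042]
 [-0.0033  0.0036 -1.    ]]
```

View pics/d1.png

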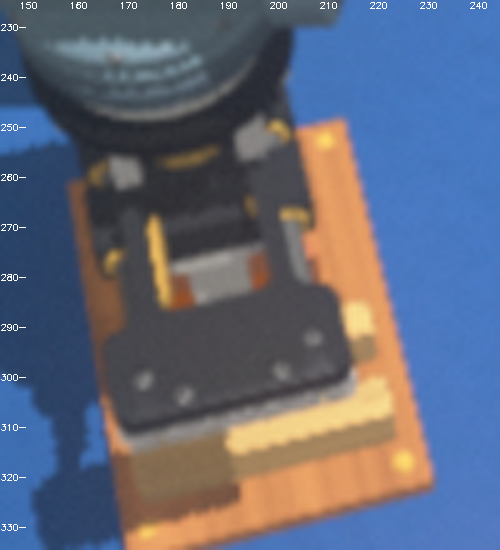

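The hand is centred over the slot, with fence and jaw visible at either side (fence top about (205,305)). The panel is still hidden, so I'll descend in small steps and watch the force.

Call:
{"method": "carry_out", "body": {
  "rows": [
    [[0.7,-1.3,0],[0.03,0.03,-0.02],0],
    [[0,0,3],[0,0,0],0],
    [[0,0,3],[0,0,0],0],
    [[0,0,3],[0,0,0],0],
    [[0,0,3],[0,0,0],0],
    [[0,0,3],[0,0,0],0],
    [[0,0,3],[0,0,0],0],
    [[0,0,0],[0,0,0],0]
  ]
}}

```text
clock: 8.33
position: [0.5793, -0.2216, 0.0965]
tcp_rot: [[0.259, 0.966, -0.001], [0.966, -0.259, 0.0], [-0.0, -0.001, -1.0]]
ft_force: [0.3, -0.7, -0.8]
opening: 0.0057
gripper_force: 30.0
```

Call:
{"method": "carry_out", "body": {
  "rows": [
    [[0,0,3],[0,0,0],0],
    [[0,0,3],[0,0,0],0],
    [[0,0,3],[0,0,0],0],
    [[0,0,3],[0,0,0],0],
    [[0,0,3],[0,0,0],0],
    [[0,0,0],[0,0,0],0],
    [[0,0,0],[0,0,0],0]
  ]
}}

```text
clock: 8.92
position: [0.5796, -0.2218, 0.0823]
tcp_rot: [[0.259, 0.966, 0.0], [0.966, -0.259, -0.0], [-0.0, 0.0, -1.0]]
ft_force: [-0.6, -0.3, -0.6]
opening: 0.0055
gripper_force: 30.0
```

Call:
{"method": "carry_out", "body": {
  "rows": [
    [[0,0,1],[0,0,0],0],
    [[0,0,1],[0,0,0],0],
    [[0,0,0],[0,0,0],0],
    [[0,0,0],[0,0,0],0]
  ]
}}

```text
clock: 9.25
position: [0.5798, -0.2219, 0.0806]
tcp_rot: [[0.259, 0.966, 0.0], [0.966, -0.259, -0.001], [-0.001, 0.001, -1.0]]
ft_force: [-0.1, 0.8, -1.2]
opening: 0.0057
gripper_force: 30.0
```

Call:
{"method": "carry_out", "body": {
  "rows": [
    [[0,0,1],[0,0,0],0],
    [[0,0,0],[0,0,0],0],
    [[0,0,0],[0,0,0],0]
  ]
}}

```text
clock: 9.5
position: [0.5797, -0.2219, 0.0795]
tcp_rot: [[0.259, 0.966, 0.0], [0.966, -0.259, -0.001], [-0.001, 0.001, -1.0]]
ft_force: [0.1, 0.6, -1.2]
opening: 0.006
gripper_force: 30.0
```

Call:
{"method": "carry_out", "body": {
  "rows": [
    [[0,0,1],[0,0,0],0],
    [[0,0,0],[0,0,0],0],
    [[0,0,0],[0,0,0],0]
  ]
}}

```text
clock: 9.75
position: [0.5799, -0.222, 0.0788]
tcp_rot: [[0.259, 0.966, 0.001], [0.966, -0.259, -0.001], [-0.001, 0.001, -1.0]]
ft_force: [0.1, 0.4, 0.7]
opening: 0.0057
gripper_force: 30.0
```

Call:
{"method": "carry_out", "body": {
  "rows": [
    [[0,0,1],[0,0,0],0],
    [[0,0,0],[0,0,0],0],
    [[0,0,0],[0,0,0],0]
  ]
}}

```text
clock: 10.0
position: [0.5801, -0.2221, 0.0787]
tcp_rot: [[0.259, 0.966, 0.001], [0.966, -0.259, -0.001], [-0.001, 0.001, -1.0]]
ft_force: [-1.7, 0.3, 4.9]
opening: 0.0054
gripper_force: 30.0
```

Call:
{"method": "carry_out", "body": {
  "rows": [
    [[0,0,0.7],[0,0,0],0],
    [[0,0,0],[0,0,0],0],
    [[0,0,0],[0,0,0],0]
  ]
}}

```text
clock: 10.25
position: [0.5802, -0.2222, 0.0786]
tcp_rot: [[0.259, 0.966, 0.001], [0.966, -0.259, -0.001], [-0.001, 0.001, -1.0]]
ft_force: [-3.2, 1.0, 8.1]
opening: 0.0059
gripper_force: 30.0
```

The panel is seated on the slot floor. I'm easing the force off and releasing.

Call:
{"method": "carry_out", "body": {
  "rows": [
    [[0,0,-1],[0,0,0],0],
    [[0,0,0],[0,0,0],0],
    [[0,0,0],[0,0,0],6],
    [[0,0,0],[0,0,0],8],
    [[0,0,0],[0,0,0],10],
    [[0,0,0],[0,0,0],14],
    [[0,0,0],[0,0,0],20],
    [[0,0,0],[0,0,0],26],
    [[0,0,0],[0,0,0],30],
    [[0,0,0],[0,0,0],30]
  ]
}}

```text
clock: 11.08
position: [0.5797, -0.2218, 0.0777]
tcp_rot: [[0.259, 0.966, 0.0], [0.966, -0.259, -0.001], [-0.001, 0.001, -1.0]]
ft_force: [0.1, 0.1, 0.7]
opening: 0.0298
gripper_force: 0.0
```

Call:
{"method": "carry_out", "body": {
  "rows": [
    [[0,0,-4],[0,0,0],30],
    [[0,0,-6],[0,0,0],30],
    [[0,0,-10],[0,0,0],30],
    [[0,0,-15],[0,0,0],30],
    [[0,0,-20],[0,0,0],30],
    [[0,0,-20],[0,0,0],30],
    [[0,0,-15],[0,0,0],30],
    [[0,0,0],[0,0,0],30]
  ]
}}

```text
clock: 11.75
position: [0.5821, -0.2232, 0.1733]
tcp_rot: [[0.259, 0.966, 0.008], [0.966, -0.259, -0.005], [-0.003, 0.009, -1.0]]
ft_force: [1.0, 0.3, 1.4]
opening: 0.0301
gripper_force: 0.0
```

Run:
```python
from h import *
S=stand_R()
# push pose: shut fingers behind the knob, tip z .048
for off in (30,):
    k=W(v[3:6],[v[7]*1e3-58-9-off,0,0])[0]
    print("knob",W(v[3:6],[v[7]*1e3-58,0,57])[0],"behind",k)
    plan(k+[0,0,.165],S,6)
```

```text
knob [ 0.5152 -0.2046  0.057 ] behind [ 0.4775 -0.1945  0.    ]
row mm [  0.0969 -18.0804   1.2857] turn [0.0169 0.0057 0.0003] |mm| 18.126341919793035 x 6
```

Call:
{"method": "carry_out", "body": {
  "rows": [
    [[0.1,-18.1,1.3],[0.017,0.006,0],0],
    [[0.1,-18.1,1.3],[0.017,0.006,0],0],
    [[0.1,-18.1,1.3],[0.017,0.006,0],0],
    [[0.1,-18.1,1.3],[0.017,0.006,0],0],
    [[0.1,-18.1,1.3],[0.017,0.006,0],0],
    [[0.1,-18.1,1.3],[0.017,0.006,0],0],
    [[0,0,0],[0,0,0],0],
    [[0,0,0],[0,0,0],0]
  ]
}}

```text
clock: 12.42
position: [0.4747, -0.193, 0.1602]
tcp_rot: [[0.259, 0.966, -0.007], [0.966, -0.259, 0.005], [0.003, -0.008, -1.0]]
ft_force: [0.0, 0.5, -0.6]
opening: 0.0006
gripper_force: 0.0
```

```bash
cat > chk.py <<'E'
from h import *
from bench import capture,sense
import sys
s=capture("scene")["color"];cv2.imwrite(f"pics/{sys.argv[1]}.png",s)
hsv=cv2.cvtColor(s,cv2.COLOR_BGR2HSV)
m=cv2.inRange(hsv,(5,170,190),(24,255,255));m[:,:150]=0;m[:235]=0;m[335:]=0;m[:,235:]=0
n,l,st,c=cv2.connectedComponentsWithStats(m)
for i in range(1,n):
    if st[i,4]>30:
        q=cv2.approxPolyDP(cv2.convexHull(np.argwhere(l==i)[:,::-1].astype(np.int32)),3,True).reshape(-1,2)
        print("amber blob",st[i],q.tolist())
fx=v[6]*1e3
for x,nm in((fx-6,"at fence -> back face"),((v[6]+v[7])*500,"mid")):
    print(nm,proj("scene",W(v[3:6],[[x,-30,114],[x,30,114],[x,30,44],[x,-30,44]])).round(1).tolist())
print(sense()["position"],sense()["ft_force"])
E
python3 chk.py e1
python3 - <<'E'
from h import *
plan(W(v[3:6],[v[7]*1e3-58-9-30,0,0])[0]+[0,0,.05],stand_R(),8)
E
```

```text
amber blob [182 294  27  11 119] [[208, 294], [184, 304], [182, 301]]
amber blob [185 299  25   9  72] [[209, 299], [185, 307]]
at fence -> back face [[175.2, 292.3], [208.5, 284.2], [211.2, 299.0], [180.3, 306.7]]
mid [[174.9, 290.9], [208.2, 282.8], [210.9, 297.7], [180.0, 305.4]]
[ 0.4754 -0.1933  0.1605] [-0.7523  0.4775 -0.093 ]
row mm [-0.0968  0.355  13.8119] turn [-0.0107 -0.0034 -0.0003] |mm| 13.816825698224463 x 8
```

Call:
{"method": "carry_out", "body": {
  "rows": [
    [[-0.1,0.4,13.8],[0,0,0],0],
    [[-0.1,0.4,13.8],[0,0,0],0],
    [[-0.1,0.4,13.8],[0,0,0],0],
    [[-0.1,0.4,13.8],[0,0,0],0],
    [[-0.1,0.4,13.8],[0,0,0],0],
    [[-0.1,0.4,13.8],[0,0,0],0],
    [[-0.1,0.4,13.8],[0,0,0],0],
    [[-0.1,0.4,13.8],[0,0,0],0],
    [[0,0,0],[0,0,0],0],
    [[0,0,0],[0,0,0],0]
  ]
}}

```text
clock: 13.3
position: [0.4773, -0.1942, 0.0495]
tcp_rot: [[0.259, 0.966, -0.008], [0.966, -0.259, 0.005], [0.003, -0.009, -1.0]]
ft_force: [0.4, 0.1, 0.1]
opening: 0.0004
gripper_force: 0.0
```

Call:
{"method": "carry_out", "body": {
  "rows": [
    [[0,3,0],[0,0,0],0],
    [[0,3,0],[0,0,0],0],
    [[0,3,0],[0,0,0],0],
    [[0,2,0],[0,0,0],0],
    [[0,0,0],[0,0,0],0],
    [[0,0,0],[0,0,0],0]
  ]
}}

```text
clock: 13.8
position: [0.4879, -0.1972, 0.0501]
tcp_rot: [[0.259, 0.966, -0.007], [0.966, -0.259, 0.004], [0.002, -0.008, -1.0]]
ft_force: [-0.0, -0.6, -0.3]
opening: 0.0004
gripper_force: 0.0
```

Run:
```python
from h import *
from bench import sense
s=sense();y=stand_R()[:,1];x=stand_R()[:,0]
d=s["position"]-np.array(W(v[3:6],[v[7]*1e3-58,0,57])[0])
print("TCP rel knob along stand x, lateral, z:",d@y*1e3,d@x*1e3,d[2]*1e3,"push force",s["ft_force"]@y)
```

```text
TCP rel knob along stand x, lateral, z: -28.235758187113312 0.1713528558930585 -6.876883177734598 push force 0.16140057550548315
```

Call:
{"method": "carry_out", "body": {
  "rows": [
    [[0,1,0],[0,0,0],0],
    [[0,1,0],[0,0,0],0],
    [[0,1,0],[0,0,0],0],
    [[0,1,0],[0,0,0],0],
    [[0,1,0],[0,0,0],0],
    [[0,1,0],[0,0,0],0],
    [[0,1,0],[0,0,0],0],
    [[0,1,0],[0,0,0],0],
    [[0,0,0],[0,0,0],0]
  ]
}}

```text
clock: 14.55
position: [0.4953, -0.1991, 0.0497]
tcp_rot: [[0.259, 0.966, -0.008], [0.966, -0.259, 0.005], [0.003, -0.009, -1.0]]
ft_force: [-1.3, 0.0, 0.6]
opening: 0.0008
gripper_force: 0.7
```

Call:
{"method": "carry_out", "body": {
  "rows": [
    [[0,0.5,0],[0,0,0],0],
    [[0,0.5,0],[0,0,0],0],
    [[0,0.5,0],[0,0,0],0],
    [[0,0.5,0],[0,0,0],0],
    [[0,0.5,0],[0,0,0],0],
    [[0,0.5,0],[0,0,0],0]
  ]
}}

```text
clock: 15.05
position: [0.4982, -0.1998, 0.0497]
tcp_rot: [[0.259, 0.966, -0.008], [0.966, -0.259, 0.005], [0.003, -0.009, -1.0]]
ft_force: [-2.7, 0.9, 0.2]
opening: 0.0005
gripper_force: 1.0
```

Call:
{"method": "carry_out", "body": {
  "rows": [
    [[0,0.5,0],[0,0,0],0],
    [[0,0.5,0],[0,0,0],0],
    [[0,0.5,0],[0,0,0],0],
    [[0,0.5,0],[0,0,0],0]
  ]
}}

```text
clock: 15.38
position: [0.5002, -0.2004, 0.0497]
tcp_rot: [[0.259, 0.966, -0.007], [0.966, -0.259, 0.005], [0.003, -0.008, -1.0]]
ft_force: [-1.9, 1.2, 1.3]
opening: 0.0002
gripper_force: 1.0
```

The knob is in contact and the jaw is sliding at about 2 N. I'm continuing slowly.

Call:
{"method": "carry_out", "body": {
  "rows": [
    [[0,0.5,0],[0,0,0],0],
    [[0,0.5,0],[0,0,0],0],
    [[0,0.5,0],[0,0,0],0],
    [[0,0.5,0],[0,0,0],0]
  ]
}}

```text
clock: 15.72
position: [0.5021, -0.2009, 0.0497]
tcp_rot: [[0.259, 0.966, -0.008], [0.966, -0.259, 0.005], [0.003, -0.009, -1.0]]
ft_force: [-1.1, 0.6, 1.6]
opening: 0.0003
gripper_force: 1.3
```

Call:
{"method": "carry_out", "body": {
  "rows": [
    [[0,0.4,0],[0,0,0],0],
    [[0,0.4,0],[0,0,0],0],
    [[0,0.4,0],[0,0,0],0],
    [[0,0.4,0],[0,0,0],0]
  ]
}}

```text
clock: 16.05
position: [0.5037, -0.2013, 0.0497]
tcp_rot: [[0.259, 0.966, -0.007], [0.966, -0.259, 0.005], [0.003, -0.008, -1.0]]
ft_force: [-2.8, 0.3, 0.8]
opening: 0.0005
gripper_force: 1.3
```

Call:
{"method": "carry_out", "body": {
  "rows": [
    [[0,0.4,0],[0,0,0],0],
    [[0,0.4,0],[0,0,0],0],
    [[0,0.4,0],[0,0,0],0]
  ]
}}

```text
clock: 16.3
position: [0.5049, -0.2017, 0.0497]
tcp_rot: [[0.259, 0.966, -0.007], [0.966, -0.259, 0.005], [0.003, -0.008, -1.0]]
ft_force: [-3.1, 0.7, 1.0]
opening: 0.0008
gripper_force: 1.2
```

```bash
python3 chk.py e2
```

```text
amber blob [182 297  28  10 120] [[209, 297], [185, 306], [182, 302]]
at fence -> back face [[175.2, 292.3], [208.5, 284.2], [211.2, 299.0], [180.3, 306.7]]
mid [[174.9, 290.9], [208.2, 282.8], [210.9, 297.7], [180.0, 305.4]]
[ 0.505  -0.2017  0.0497] [-1.9452  0.7238  1.2822]
```

Not yet at the stop; I'll continue in small steps.

Call:
{"method": "carry_out", "body": {
  "rows": [
    [[0,0.4,0],[0,0,0],0],
    [[0,0.4,0],[0,0,0],0],
    [[0,0.4,0],[0,0,0],0]
  ]
}}

```text
clock: 16.6
position: [0.506, -0.202, 0.0497]
tcp_rot: [[0.259, 0.966, -0.007], [0.966, -0.259, 0.005], [0.003, -0.008, -1.0]]
ft_force: [-2.6, 1.2, 2.0]
opening: 0.0004
gripper_force: 1.3
```

Call:
{"method": "carry_out", "body": {
  "rows": [
    [[0,0.4,0],[0,0,0],0],
    [[0,0.4,0],[0,0,0],0],
    [[0,0.4,0],[0,0,0],0]
  ]
}}

```text
clock: 16.85
position: [0.5063, -0.202, 0.0497]
tcp_rot: [[0.259, 0.966, -0.01], [0.966, -0.258, 0.005], [0.003, -0.011, -1.0]]
ft_force: [-8.3, 2.4, 6.2]
opening: 0.0006
gripper_force: 4.2
```

Call:
{"method": "carry_out", "body": {
  "rows": [
    [[0,0.3,0],[0,0,0],0],
    [[0,0.3,0],[0,0,0],0],
    [[0,0,0],[0,0,0],0]
  ]
}}

```text
clock: 17.1
position: [0.5062, -0.202, 0.0497]
tcp_rot: [[0.258, 0.966, -0.012], [0.966, -0.258, 0.006], [0.003, -0.013, -1.0]]
ft_force: [-10.5, 1.2, 7.8]
opening: 0.0003
gripper_force: 4.9
```

The push force rose to 10 N with no further travel, after about 12 mm, which matches the gap minus the 6 mm panel. The jaw is closed, so I'm backing off, rising clear and taking the last look.

Call:
{"method": "carry_out", "body": {
  "rows": [
    [[0,-2,0],[0,0,0],0],
    [[0,-6,0],[0,0,0],0],
    [[0,-10,0],[0,0,0],0],
    [[0,-10,0],[0,0,0],0],
    [[0,-5,-15],[0,0,0],0],
    [[0,-10,-25],[0,0,0],0],
    [[0,-15,-30],[0,0,0],0],
    [[0,-15,-30],[0,0,0],0],
    [[0,-15,-30],[0,0,0],0],
    [[0,-15,-20],[0,0,0],0]
  ]
}}

```text
clock: 17.93
position: [0.4094, -0.1768, 0.2035]
tcp_rot: [[0.259, 0.966, -0.003], [0.966, -0.259, 0.002], [0.001, -0.004, -1.0]]
ft_force: [0.5, -0.5, 0.2]
opening: 0.0003
gripper_force: 0.0
```

Call:
{"method": "carry_out", "body": {
  "rows": [
    [[-30,-10,-15],[0,0,0],0],
    [[-30,-10,-15],[0,0,0],0],
    [[-30,-10,-15],[0,0,0],0],
    [[-30,-10,0],[0,0,0],0],
    [[-20,0,0],[0,0,0],0],
    [[0,0,0],[0,0,0],0]
  ]
}}

```text
clock: 18.43
position: [0.3335, -0.3042, 0.2459]
tcp_rot: [[0.263, 0.965, -0.006], [0.965, -0.263, 0.002], [0.001, -0.007, -1.0]]
ft_force: [-0.2, -0.9, 0.2]
opening: 0.0003
gripper_force: 0.0
```

```bash
python3 chk.py f1
python3 - <<'E'
from h import *
from bench import capture
t=capture("top")["color"];s=cv2.imread("pics/f1.png")
cv2.imwrite("pics/f2.png",np.vstack([np.hstack([crop(s,150,240,100,100,4),crop(t,290,120,100,100,4)]),cv2.resize(s[130:280,200:400],(400,200)).repeat(1,0) if 0 else np.hstack([cv2.resize(s[140:280,250:410],(229,200)),cv2.resize(t[130:230,130:280],(300,200)),np.zeros((200,271,3),np.uint8)])]))
E
```

```text
amber blob [182 297  28  10 116] [[209, 297], [186, 306], [182, 302]]
at fence -> back face [[175.2, 292.3], [208.5, 284.2], [211.2, 299.0], [180.3, 306.7]]
mid [[174.9, 290.9], [208.2, 282.8], [210.9, 297.7], [180.0, 305.4]]
[ 0.3341 -0.3025  0.2455] [ 0.6038  0.2882 -0.6976]
```

View pics/f2.png

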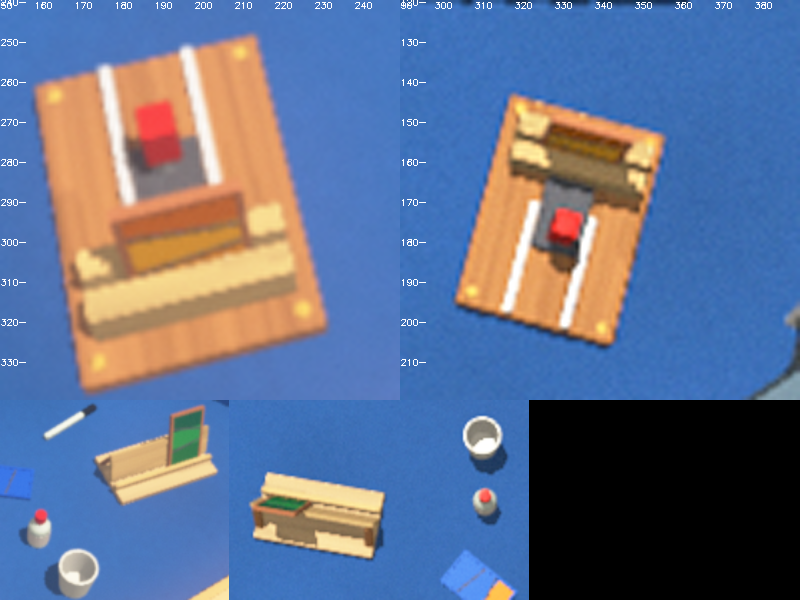

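The panel stands upright between fence and jaw, with its top edge at scene (178,296)–(210,288). It's centred along the fence (panel about 181–211, fence 170–222). The green panel, bottle and cup haven't moved, so I'm handing in.

```bash
python3 -c "
from bench import close_job
print(close_job())"
```

```text
the job is handed in; nothing more can be done
None
```

The job is handed in at about 18.5 s: the amber panel stands upright mid-slot, clamped between jaw and fence, and the green panel, flux bottle and white cup look unmoved in the last pictures; no verdict came back.

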